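# Seat a globe-stand pillar in the drill jig and hold it home

### The arm

A 7-joint arm with a two-finger parallel gripper is mounted at the origin on the work surface. World frame = base frame: x ahead of the robot, y to its left, z up, the work surface at z = 0. Lengths are in mm, angles in rad, forces in N, time in s.
With the tool pointing down it reaches from about 400 to 850 mm from the base axis. Payload 4.5 kg.
Tool frame: the origin (TCP) lies at the centre of the arm's flange, where the gripper is bolted on; the fingertips stand r.tip_extent ahead of it and the grasp point (between the pads) lies 147 mm ahead of it (r.tip_extent is the distance from the TCP to the fingertips, in mm); z points along the fingers, x is the direction in which the jaws open and shut, and the axes are right-handed (so a half turn about z gives the same grasp; the last joint's range is limited). The gripper opens to 88 mm and grips with 3 to 60 N. Pads are 18 mm wide; open, the fingers measure 123 mm over their backs; the gripper's body (75 mm by 187 mm) begins 45 mm behind the grasp point.
Start: joints at [-1.243, 0.689, -0.195, 1.565, 0.157, 0.902, -0.215], TCP at [180.973, 598.236, 404.743] pointing down, gripper open.
Joint ranges: [-3.01, 3.01], [-0.46, 2.08], [-1.47, 1.51], [0.13, 2.56], [-1, 4.14], [0.04, 2.09], [-2.66, 2.66]. Speed limits (rad/s): [2.57, 2.57, 3.14, 3.14, 3.14, 3.14, 3.14].

### API

Orientations are given as a rotation vector (axis times angle).
In Python, from cell import sensors, eyes, job, r gives the robot as it stands. The module is installed in compiled form; this text tells all that it offers.
- The arm moves only by the tool drive_tool, never from a script. Its argument "series" is one flat list of numbers, 5 for each row, row after row: the shift along the tool's x, y, z in m, then the turn about the tool's z in degrees, then the opening, from -1 (shut) to 1 (fully open). In form: [tx, ty, tz, yaw, gripper, tx, ty, tz, yaw, gripper, ...]. A call has 1 to 10 rows; each row shifts and turns the commanded pose from where the row before left it, along the tool's axes as they then stand; what a row does not reach is not made up. A row lasts 1/12 s, in which the tool goes at most 41.7 mm and 7.16 degrees, less where a joint would pass 70% of its speed; a pose out of reach is approached as far as the arm can. A call with a gripper value outside its range is refused whole. The fingers move at their own pace and stop on an object; "force" is the grip in N (left out, the last holds). Time passes only in rows, so rows that do not move let the fingers close. It gives the time, the measured TCP pose, the force and the opening at its end, in the units of the state.
- sensors.read_state(): the state, without advancing time (a new reading comes with each control period).
- eyes.snapshot(name): name is "scene" or "top" or "wrist"; returns the picture (420x560x3 uint8, blue, green, red); there is no depth.
- eyes.camera_info(name): a dict with "camera_matrix" (3x3 intrinsics, pixels), "rvec" (rotation vector, rad) and "tvec" (3), from world to camera coordinates, as OpenCV has them. Camera axes: x right, y down, z forward; pixel columns grow to the right and rows downward; lengths in mm; the calibration is good to about 2 mm. A picture is of the moment at which its call begins: read the wrist's pose just before it. camera_info takes no time and is no camera call; for the wrist camera it gives the pose at the moment of the call.
- job.job_done(): hands the job in, once; it reports no verdict.
The state is a dict: "clock": time; "qpos": joint angles; "qd": joint speeds; "joint_efforts": joint torques, N m; "tool_pos": TCP position; "tcp_rot": TCP orientation; "wrist_force": force on the tool from outside, world axes, zero at the start; "moment": the same for the moment, N m; "opening": finger opening in mm.
Only numpy, scipy, OpenCV 4.12 (cv2) and the standard library are available. Lean on these libraries where they do the work, as an engineer would, in place of code of your own. Each camera call takes 0.05 s, during which the arm holds its last target.

### The job

Get the beech globe-stand pillar ready for drilling in the jig: first swing the jig's hinged hasp up off its staple and back past upright so that it stays open, then lay the pillar in the channel between the rails with its plain square end towards the sprung ejector pin and its slotted end towards the open end. Push it along, without slamming it, until the pin is driven fully in and the square end sits firmly against the stop block. Finish while still holding it pressed home there (the pin would shove it out again before it can be clamped and drilled), and leave the other things on the bench where they are.

Things in the scene. Friction and masses are not known exactly. Their poses are not given: they have to be found in the camera images.
- jig: Drill jig screwed to the bench; origin on the bench under it, x along the channel towards the stop block, y left of that, z up. Plywood base x -145 to 135, y -75 to 75, 18 thick: the channel floor is 18 above the bench. Two rails with rounded tops, x -120 to 85, each 12 wide and 10 above the floor; channel 37 wide between them, open at the -x end. All mm.
- stop_face (a point): Middle of the stop block's face, at jig x = 85, y = 0, 42 mm above the bench (24 mm above the channel floor), where the ejector pin comes out. Axes as the jig's.
- jig_stop: Aluminium stop block, 40 (x) x 56 (y) x 44 mm high on the jig base, its face to -x at jig x = 85; the hard stop. Same origin and axes as the jig.
- ejector (a joint): Sprung steel ejector pin, 10 mm diameter with a round nose, in the middle of the stop block's face. Value in m: 0 = out, nose 12 mm in front of the face; 0.012 = pushed in flush with the face. The spring pushes towards -x (jig) with 4 N when out and 10 N when flush.
- hasp (a joint): The hasp's hinge, in rad: 0 = closed, lying level across the channel with its slot over the staple; 1.57 = upright; stop at 2.1, leaning back to the left. The hinge is stiff: the hasp stays wherever it is left (about 2 N at the tab moves it). It may start lifted by up to 0.1 rad.
- hasp_hinge (a point): Hinge axis of the hasp, parallel to the jig's x, at jig x = 60, y = 38, 67.5 mm above the bench, on an aluminium post. A like post on the other side carries the wire staple, 83 mm above the bench at its top. Both posts stand outside the rails: x 44 to 76, 30 to 46 mm either side of the channel's middle line, tops 63 mm above the bench.
- hasp_tab (a point): Middle of the hasp's free end tab, 110 mm from the hinge axis; closed, it is at jig x = 60, y = -72, 67.5 mm above the bench, with nothing below it down to the base. The hasp is a steel strap 26 mm wide (jig x), 5 thick, 126 long from the hinge; plain for 16 mm either way from here, then the slot. A drill bush stands 10 mm up on it over the channel. Axes turn with it.
- pillar_center (a point): Centre of the loose pale beech pillar of a desk-globe stand, a bar 170 mm long (its x), 32 mm wide (y), 48 mm high (z), lying on the bench, centre 24 mm above it; 0.12 to 0.22 kg. Its -x end has an open slot 12 mm wide and 30 mm deep, cut from top to bottom; the +x end is plain and square.
- pillar_end (a point): Centre of the pillar's plain square end face, 85 mm from the centre along its +x.
- pillar: The same pillar; origin under its centre, on its underside; axes as at the centre.
- tube_a: Paint tube lying between the jig and the pillar, 32 mm wide, 115 mm long, 18 mm high; leave alone. Origin on the bench under its middle.
- tube_b: Paint tube lying to the right, same size; leave alone.
- pin_tin: Round steel tin, 44 mm diameter, 28 mm high, on the near middle of the bench; leave alone. Origin under its middle.
- tape_roll: Roll of paper tape, 96 mm diameter, 36 mm high, beyond the jig; leave alone. Origin under its middle.
- jar: Glass jar with a lid, 72 mm diameter, 105 mm high, beyond; leave alone. Origin under its middle.
- spray_can: Closed spray can, 66 mm diameter, 190 mm high, far left; leave alone. Origin under its middle.
- brayer: Rubber ink roller with a wooden handle, 38 mm high, far right; leave alone. Origin on the bench under the roller.
Mind the look-alikes: they are no part of the job. Of the things that look like the pillar, take the one that is nearest to the robot's base at the start.

How it is judged (in metres and radians):
On the way, in this order (a step that is already met when the one before it is completed fails the run):
1. the hasp is swung off its staple and back past upright (value of joint hasp above 1.5 rad), for 0.2 s.
2. the pillar lies in the channel between the rails (z of pillar_center in the frame of jig between 0.037 and 0.047 m and y of pillar_center in the frame of jig between -0.007 and 0.007 m and angle between the x axis of pillar_center and the x axis of jig, either way round below 0.08 rad and angle between pillar_center's own z axis and vertical below 0.08 rad and x of pillar_end in the frame of jig above 0 m), for 0.2 s.
At the end, for the whole second after the job is handed in: Hasp open past 1.5 rad; pillar down on the channel floor (5 mm) and in line (7 mm, 0.08 rad), square end within 2 mm of the stop face, ejector in by 10.5 mm or more, pressing on the stop block with 1 to 45 N, at rest and still held by the fingers (over 2 N) (value of joint hasp above 1.5 rad and z of pillar_center in the frame of jig between 0.037 and 0.047 m and y of pillar_center in the frame of jig between -0.007 and 0.007 m and angle between the x axis of pillar_center and the x axis of jig, either way round below 0.08 rad and angle between pillar_center's own z axis and vertical below 0.08 rad and x of pillar_end in the frame of jig above 0.083 m and value of joint ejector above 0.0105 m and contact force between pillar and jig_stop between 1 and 45 N and contact force between the fingers and pillar above 2 N and linear speed of pillar below 0.01 m/s); the arm keeps its last pose, push and grip.
It fails at once if another thing on the bench is moved by more than 30 mm (distance of any of tube_a, tube_b, pin_tin, tape_roll, jar, spray_can, brayer from where it was at the start of the episode above 0.03 m).
It fails at once if the pillar is slammed into the stop block (over 60 N) (contact force between pillar and jig_stop above 60 N).
It also fails if it takes over 64 s, if anything falls off the work surface, if the arm or the gripper's body presses on something with over 40 N, if the wrist force passes 120 N, or if a joint passes its speed limit or range.

## Working session

There is one attempt and no reset: what is moved stays moved. The work goes in short steps, Python scripts to look and compute and a tool call to move; the robot and the scene stay as the last step left them, time stands still between calls to the robot, and variables do not carry over. Pictures are saved under pics/ and viewed, and the job is handed in when it is done.

Besides the shell and the picture viewer there is one more tool, called after "Request:" by a JSON object that holds its "name" and its "arguments". drive_tool: Moves the arm, as the interface text tells. Its arguments: {"type":"object","properties":{"series":{"type":"array","items":{"type":"number"}},"force":{"type":"number"}},"required":["series"]}

```bash
mkdir -p pics; python3 - <<'E'
from cell import sensors, eyes, job, r
import cv2
s=sensors.read_state()
for k,v in s.items(): print(k,v)
print(r.tip_extent)
for n in ["scene","top","wrist"]:
    im=eyes.snapshot(n); cv2.imwrite(f"pics/{n}0.png",im)
    c=eyes.camera_info(n); print(n,c)
E
```

```text
clock 0.0
qpos [-1.24317359  0.68998799 -0.19448013  1.56630064  0.15732758  0.90247702
 -0.21512192]
qd [-4.00626181e-04 -8.38808516e-05  8.77928419e-04 -5.71151526e-04
 -2.00545638e-03  5.16992696e-04 -1.62818004e-05]
joint_efforts [ 3.98456796e-04 -5.27567983e+01 -1.26674116e+00 -1.53424841e+01
 -5.26432658e-02  6.65114494e-03  1.53567394e-04]
tool_pos [180.96206034 597.90657771 403.91796115]
tcp_rot [ 2.52169230e+00  1.87168006e+00 -2.08015937e-03]
wrist_force [-0.68634914 -0.45146878 -0.38007596]
moment [-0.00500267  0.00796343 -0.01524296]
opening 88.1351242532356
166.0
scene {'camera_matrix': array([[442.18529869,   0.        , 282.15954739],
       [  0.        , 442.18529869, 209.51347715],
       [  0.        ,   0.        ,   1.        ]]), 'rvec': array([ 2.07691549,  1.4098206 , -0.50941683]), 'tvec': array([-199.14538469, -388.07925173, 1483.98978064])}
top {'camera_matrix': array([[404.03198927,   0.        , 274.19169181],
       [  0.        , 404.03198927, 207.07197091],
       [  0.        ,   0.        ,   1.        ]]), 'rvec': array([ 2.13234287, -2.13193846,  0.14269202]), 'tvec': array([  -8.28429919,  602.05829119, 1029.23077961])}
wrist {'camera_matrix': array([[307.24991026,   0.        , 278.52839714],
       [  0.        , 307.24991026, 209.8980574 ],
       [  0.        ,   0.        ,   1.        ]]), 'rvec': array([-2.32394481, -1.72823711, -0.25241552]), 'tvec': array([-623.96930604,  -41.12331525,  389.8238864 ])}
```

View pics/scene0.png

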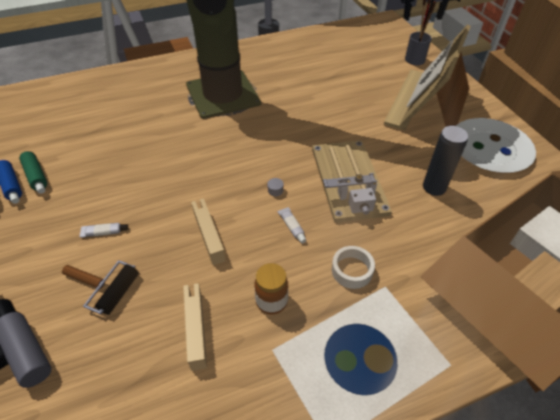

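View pics/top0.png

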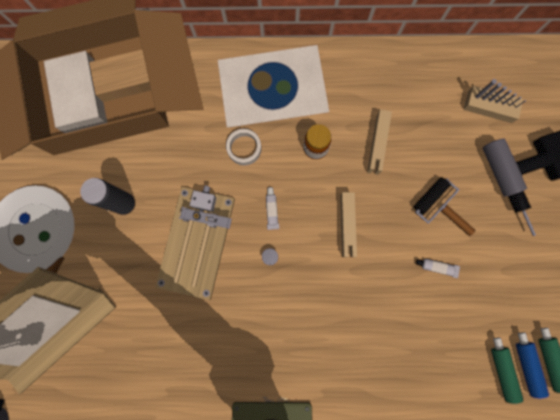

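View pics/wrist0.png

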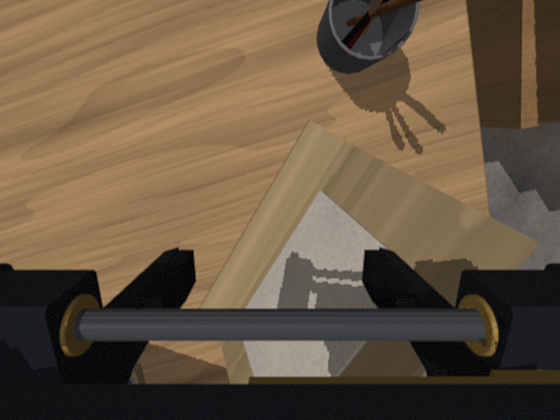

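Candidates for the pillar are the bar at top (348,223) and the one at top (379,141). The first is nearer the robot base (bottom centre), so I choose it. Next I check both with close crops.

```bash
cat > h.py <<'E'
import numpy as np, cv2
from cell import sensors, eyes, job, r
def proj(n,P,c=None):
    c=c or eyes.camera_info(n)
    return cv2.projectPoints(np.array(P,float).reshape(-1,3),c["rvec"],c["tvec"],c["camera_matrix"],None)[0].reshape(-1,2)
def ray(n,uv,z,c=None):
    c=c or eyes.camera_info(n)
    R=cv2.Rodrigues(c["rvec"])[0]; C=-R.T@c["tvec"]
    uv=np.array(uv,float).reshape(-1,2)
    d=(np.linalg.inv(c["camera_matrix"])@np.c_[uv,np.ones(len(uv))].T).T@R
    return C+d*((z-C[2])/d[:,2])[:,None]
def crop(src,dst,x,y,w,h,k):
    im=cv2.imread(src)[y:y+h,x:x+w]; cv2.imwrite(dst,cv2.resize(im,None,fx=k,fy=k,interpolation=cv2.INTER_CUBIC))
E
python3 - <<'E'
from h import *
crop("pics/top0.png","pics/c1.png",320,100,90,170,3.5)if 0 else crop("pics/top0.png","pics/c1.png",310,100,130,165,3.6) if 0 else crop("pics/top0.png","pics/c1.png",310,100,130,165,3)
crop("pics/top0.png","pics/c2.png",150,175,100,130,4)
crop("pics/scene0.png","pics/c3.png",300,130,100,100,6)
print(ray("top",[[348,223],[379,141]],48))
E
```

```text
[[ 559.10735277 -202.56998663   48.        ]
 [ 782.73924694 -292.20279786   48.        ]]
```

View pics/c1.png

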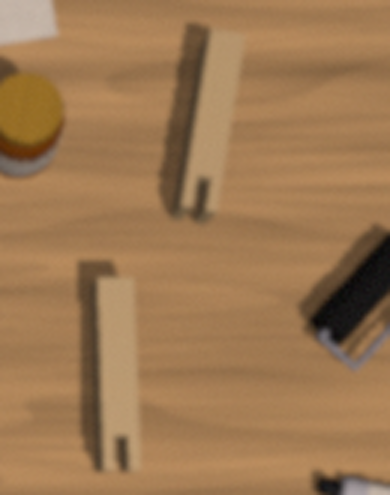

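View pics/c2.png

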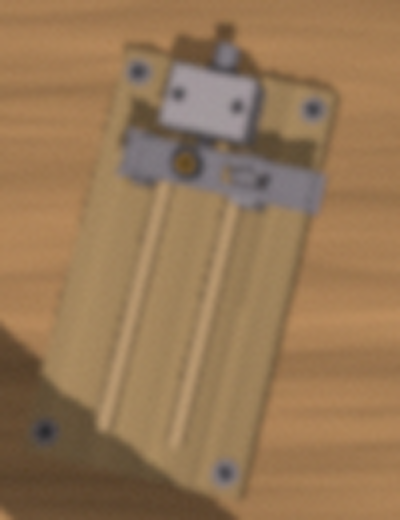

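View pics/c3.png

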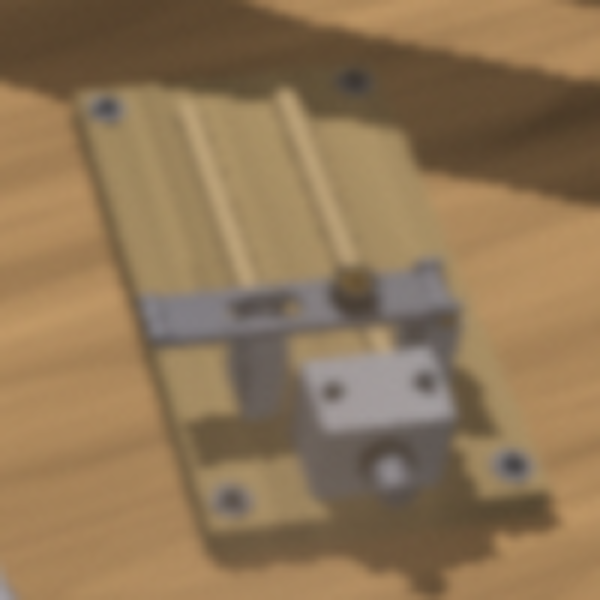

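The chosen near bar at top (349,223) has its slot at the near (low-x) end, crop (122,455). Its plain end faces away from the robot. The jig's stop block is at the far end, and the hasp tab is on the right at c2 (310,188). Now I fit the poses.

```bash
cat > fit.py <<'E'
from h import *
from scipy.optimize import least_squares
T=eyes.camera_info("top"); S=eyes.camera_info("scene")
def tf(p,P):
    P=np.array(P,float); c,s=np.cos(p[2]),np.sin(p[2]); 
    return np.c_[p[0]+c*P[:,0]-s*P[:,1],p[1]+s*P[:,0]+c*P[:,1],P[:,2]]
def un(pts,ox,oy,k): return (np.array(pts,float)+.5)/k-.5+[ox,oy]
# jig in top & scene
jt=[(-145,-75,18),(135,75,18),(135,-75,18),(85,28,62),(85,-28,62),(125,28,62),(125,-28,62)]
ut=un([(242,497),(127,43),(337,90),(160,127),(247,143),(176,62),(262,76)],150,175,4)
js=[(-145,-75,18),(135,-75,18),(135,75,18),(125,-28,62),(125,28,62),(85,-28,62),(85,28,62)]
us=un([(75,95),(210,540),(555,492),(322,433),(455,405),(300,362),(432,345)],300,130,6)
f=lambda p: np.r_[(proj("top",tf(p,jt),T)-ut).ravel(),(proj("scene",tf(p,js),S)-us).ravel()]
a=least_squares(f,[560,150,0.2],x_scale=[10,10,.1],loss="soft_l1"); print("jig",a.x,f(a.x).reshape(-1,2).round(1).tolist())
pt=[(85,16,48),(85,-16,48),(-85,-16,48),(-85,16,48)]
up=un([(97,279),(133,279),(141,470),(103,471)],310,100,3)
f2=lambda p:(proj("top",tf(p,pt),T)-up).ravel()
b=least_squares(f2,[560,-200,0],x_scale=[10,10,.1]); print("pillar",b.x,f2(b.x).round(1))
def poly(im,n,c,p,P,col,k,ox,oy):
    q=(proj(n,tf(p,P),c)-[ox,oy])*k
    cv2.polylines(im,[np.int32(np.round(q*16))],True,col,1,cv2.LINE_AA,4)
L=[[(-145,-75,18),(135,-75,18),(135,75,18),(-145,75,18)],[(85,-28,62),(125,-28,62),(125,28,62),(85,28,62)],[(-120,-18.5,28),(85,-18.5,28),(85,18.5,28),(-120,18.5,28)],[(47,38,70),(73,38,70),(73,-88,70),(47,-88,70)]]
for n,c,ox,oy,w,h,k in [("top",T,150,175,240,140,3.3),("scene",S,180,130,220,150,3.5)]:
    im=cv2.imread(f"pics/{n}0.png")[oy:oy+h,ox:ox+w]; im=cv2.resize(im,None,fx=k,fy=k,interpolation=cv2.INTER_CUBIC)
    for P in L: poly(im,n,c,a.x,P,(0,0,255),k,ox,oy)
    poly(im,n,c,b.x,pt,(0,255,0),k,ox,oy); poly(im,n,c,b.x,[(x,y,0) for x,y,z in pt],(255,0,0),k,ox,oy)
    cv2.imwrite(f"pics/ov_{n}.png",im)
E
python3 fit.py
```

```text
jig [ 5.18378225e+02  2.04804378e+02 -2.14113818e-01] [[-0.2, -0.0], [0.0, 0.5], [0.2, -0.0], [0.2, -2.1], [-1.0, -1.7], [-0.1, -0.4], [-1.2, 0.5], [-0.7, -0.4], [-0.2, -1.3], [-0.7, -0.6], [0.4, -0.1], [-0.0, 1.8], [-0.2, 0.0], [-0.9, 0.2]]
pillar [ 5.55973689e+02 -2.05503116e+02  9.59397193e-03] [-0.  -0.2  0.  -0.3 -0.1  0.3  0.2  0.1]
```

View pics/ov_top.png

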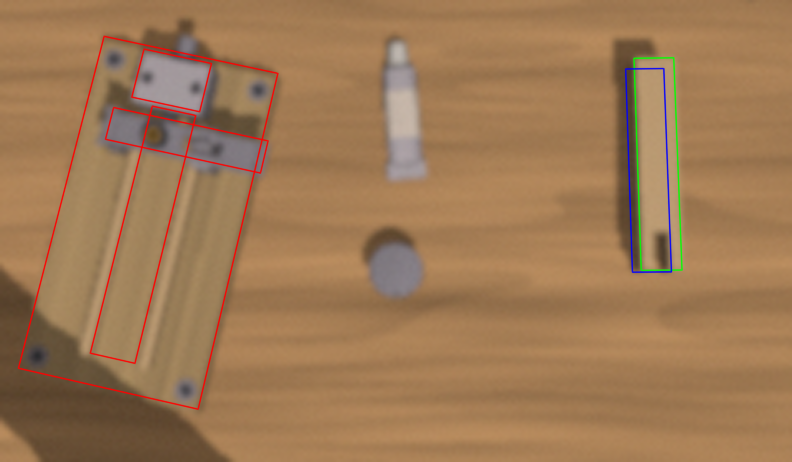

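View pics/ov_scene.png

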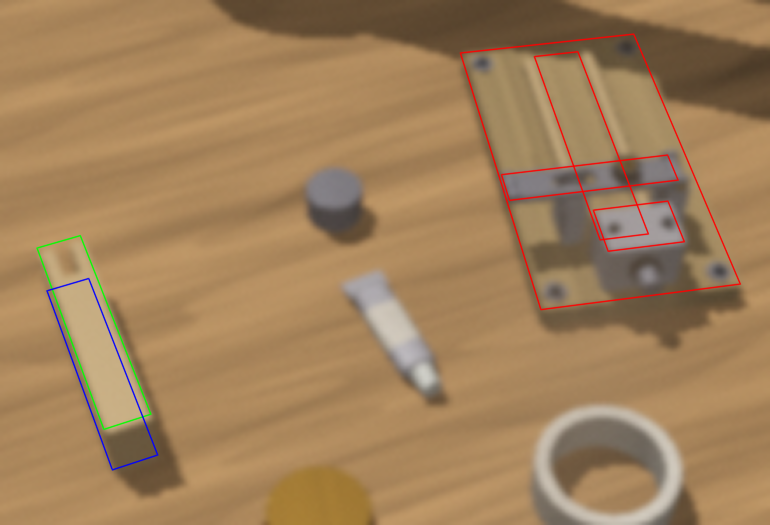

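```bash
cat >> h.py <<'E'
JIG=[518.4,204.8,-0.2141]
def j2w(x,y,z=0,J=None):
    J=J or JIG; c,s=np.cos(J[2]),np.sin(J[2]); return np.array([J[0]+c*x-s*y,J[1]+s*x+c*y,z])
def need(P,ang=None):
    """tool-axes mm to bring GRASP point to world P; yaw deg to bring tool x to world angle ang"""
    s=sensors.read_state(); R=cv2.Rodrigues(np.array(s["tcp_rot"]))[0]; t=np.array(s["tool_pos"])
    g=t+147*R[:,2]; a=np.degrees(np.arctan2(R[1,0],R[0,0]))
    print("clk %.2f"%s["clock"],"grasp",g.round(1),"ang %.2f"%a,"tilt %.3f"%np.arccos(-R[2,2]),"F",np.round(s["wrist_force"],1),"open %.1f"%s["opening"],"q",np.round(s["qpos"],2))
    print(" delta tool now",(R.T@(np.array(P)-g)).round(1))
    if ang is not None:
        yaw=(a-ang+180)%360-180; Rn=R@cv2.Rodrigues(np.array([0,0,np.radians(yaw)]))[0]
        print(" yaw",round(yaw,2),"delta after yaw",(Rn.T@(np.array(P)-g)).round(1))
E
python3 - <<'E'
from h import *
p=j2w(60,-72,67.5); print(p)
need([p[0],p[1],180],-12.27)
c=eyes.camera_info("wrist"); R=cv2.Rodrigues(c["rvec"])[0]; print("cam",-R.T@c["tvec"], R[2])
E
```

```text
[561.73238012 121.6958194   67.5       ]
clk 0.15 grasp [180.9 597.8 257.1] ang 73.17 tilt 0.001 F [1.  0.4 0.9] open 88.1 q [-1.24  0.69 -0.19  1.57  0.16  0.9  -0.22]
 delta tool now [-345.3  502.4   77.6]
 yaw 85.44 delta after yaw [473.3 384.2  77.6]
cam [110.18477292 618.92206968 384.42980091] [ 0.27504873 -0.0839172  -0.95776098]
```

Request:
{"name": "drive_tool", "arguments": {"series": [0, 0, 0, 7.1, 0.2, 0, 0, 0, 7.1, 0.2, 0, 0, 0, 7.1, 0.2, 0, 0, 0, 7.1, 0.2, 0, 0, 0, 7.1, 0.2, 0, 0, 0, 7.1, 0.2, 0, 0, 0, 7.1, 0.2, 0, 0, 0, 7.1, 0.2, 0, 0, 0, 7.1, 0.2, 0, 0, 0, 7.1, 0.2]}}

```text
clock: 0.98
tool_pos: [180.8, 598.1, 404.4]
tcp_rot: [3.141, 0.05, -0.0]
wrist_force: [0.1, 0.2, -0.0]
opening: 53.1
```

Request:
{"name": "drive_tool", "arguments": {"series": [0, 0, 0, 7.1, 0.2, 0, 0, 0, 7.1, 0.2, 0.024, 0.019, 0, 0, 0.2, 0.024, 0.019, 0, 0, 0.2, 0.024, 0.019, 0, 0, 0.2, 0.024, 0.019, 0, 0, 0.2, 0.024, 0.019, 0, 0, 0.2, 0.024, 0.019, 0, 0, 0.2, 0.024, 0.019, 0, 0, 0.2, 0.024, 0.019, 0, 0, 0.2]}}

```text
clock: 1.82
tool_pos: [337.7, 408.3, 404.6]
tcp_rot: [3.124, -0.329, -0.0]
wrist_force: [1.2, -0.5, -0.1]
opening: 52.9
```

Request:
{"name": "drive_tool", "arguments": {"series": [0.024, 0.019, 0, 0, 0.2, 0.024, 0.019, 0, 0, 0.2, 0.024, 0.019, 0, 0, 0.2, 0.024, 0.019, 0, 0, 0.2, 0.024, 0.019, 0, 0, 0.2, 0.024, 0.019, 0.01, 0, 0.2, 0.024, 0.019, 0.015, 0, 0.2, 0.024, 0.019, 0.015, 0, 0.2, 0.018, 0.019, 0.015, 0, 0.2, 0.01, 0.01, 0.01, 0, 0.2]}}

```text
clock: 2.65
tool_pos: [515.9, 183.0, 338.4]
tcp_rot: [3.121, -0.336, -0.0]
wrist_force: [-0.8, 0.7, 0.7]
opening: 53.2
```

```bash
python3 - <<'E'
from h import *
need([561.7,121.7,67.5],-12.27)
c=eyes.camera_info("wrist"); im=eyes.snapshot("wrist"); im2=im.copy()
P=[j2w(*q) for q in [(47,38,70),(73,38,70),(73,-88,70),(47,-88,70)]]
cv2.polylines(im2,[np.int32(proj("wrist",P,c))],True,(0,0,255),1,cv2.LINE_AA)
P=[j2w(*q) for q in [(-145,-75,18),(135,-75,18),(135,75,18),(-145,75,18)]]
cv2.polylines(im2,[np.int32(proj("wrist",P,c))],True,(0,255,0),1,cv2.LINE_AA)
P=[j2w(*q) for q in [(85,-28,62),(125,-28,62),(125,28,62),(85,28,62)]]
cv2.polylines(im2,[np.int32(proj("wrist",P,c))],True,(255,0,0),1,cv2.LINE_AA)
cv2.imwrite("pics/w1.png",im2); cv2.imwrite("pics/w1raw.png",im)
np.savez("w1.npz",**c)
E
```

```text
clk 2.65 grasp [515.9 182.6 191.4] ang -12.28 tilt 0.002 F [-0.8  0.7  0.7] open 53.2 q [-0.5   0.69  0.13  1.88 -0.14  0.59 -0.5 ]
 delta tool now [ 57.7  49.5 124. ]
 yaw -0.01 delta after yaw [ 57.7  49.5 124. ]
```

View pics/w1.png

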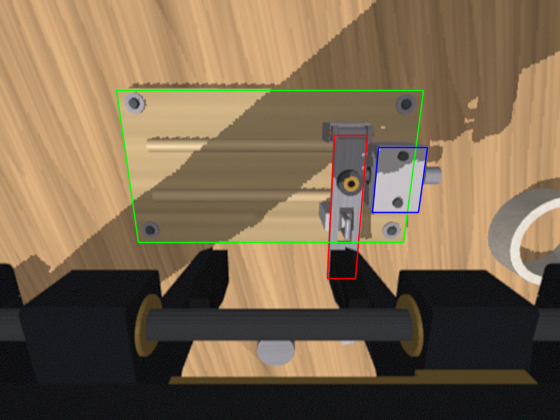

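The overlay lines up with the jig, strap at wrist image (350,190) and tab near (345,265), so I move over the tab.

Request:
{"name": "drive_tool", "arguments": {"series": [0.012, 0.01, 0, 0, 0.2, 0.015, 0.012, 0, 0, 0.2, 0.015, 0.014, 0.01, 0, 0.2, 0.01, 0.01, 0.02, 0, 0.2, 0.004, 0.004, 0.02, 0, 0.2, 0, 0, 0.02, 0, 0.2, 0, 0, 0.015, 0, 0.2, 0, 0, 0, 0, 0.2]}}

```text
clock: 3.37
tool_pos: [557.5, 126.9, 252.2]
tcp_rot: [3.123, -0.328, -0.009]
wrist_force: [0.3, -0.1, 0.0]
opening: 52.6
```

```bash
python3 - <<'E'
from h import *
need([561.7,121.7,67.5],-12.27)
im=eyes.snapshot("wrist");cv2.imwrite("pics/w2.png",im)
im=eyes.snapshot("scene");cv2.imwrite("pics/s2.png",cv2.resize(im[110:250,220:420],None,fx=4,fy=4))
E
```

```text
clk 3.37 grasp [556.7 126.8 105.2] ang -11.98 tilt 0.006 F [ 0.3 -0.1  0. ] open 52.6 q [-0.35  0.84  0.08  1.85 -0.14  0.46 -0.38]
 delta tool now [ 6.2  3.9 37.7]
 yaw 0.29 delta after yaw [ 6.2  3.8 37.7]
```

View pics/w2.png

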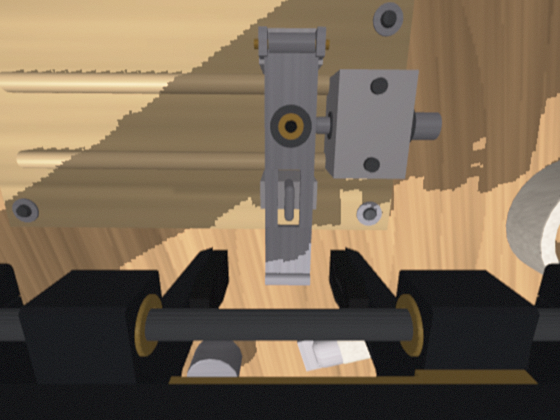

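View pics/s2.png

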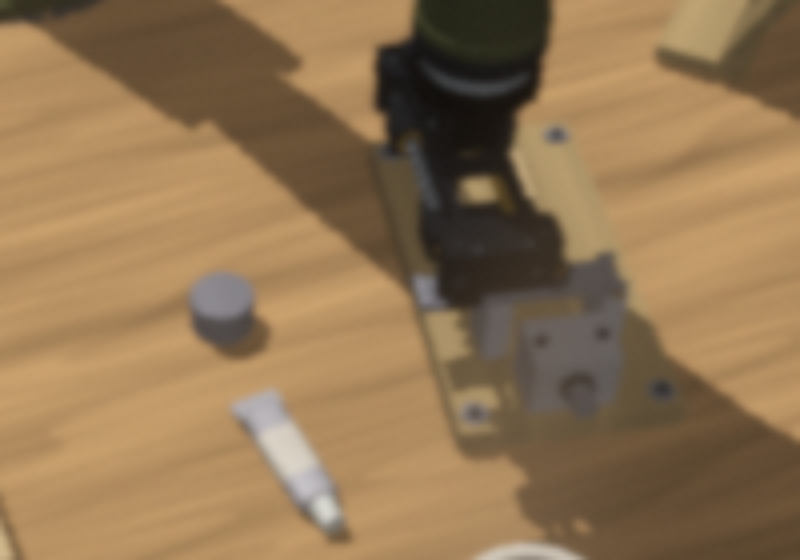

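Strap tab at wrist image (288,270), fingers centred near (279,270): about 6 mm of tool +x is still to go, as computed. I go down and grip.

Request:
{"name": "drive_tool", "arguments": {"series": [0.003, 0.002, 0.01, -0.3, 0.2, 0.003, 0.002, 0.014, 0, 0.2, 0, 0, 0.014, 0, 0.2, 0, 0, 0, 0, 0.2, 0, 0, 0, 0, -0.6, 0, 0, 0, 0, -0.6, 0, 0, 0, 0, -0.6, 0, 0, 0, 0, -0.6, 0, 0, 0, 0, -0.6], "force": 12}}

```text
clock: 4.22
tool_pos: [561.8, 121.7, 216.7]
tcp_rot: [3.125, -0.32, -0.009]
wrist_force: [-5.4, 0.8, 0.8]
opening: 25.7
```

```bash
python3 - <<'E'
from h import *
need([561.7,121.7,67.5],-12.27)
im=eyes.snapshot("wrist");cv2.imwrite("pics/w3.png",im)
E
```

```text
clk 4.22 grasp [560.9 121.8  69.7] ang -11.68 tilt 0.006 F [-5.4  0.8  0.8] open 25.7 q [-0.33  0.91  0.06  1.85 -0.14  0.4  -0.37]
 delta tool now [ 0.8 -0.1  2.2]
 yaw 0.59 delta after yaw [ 0.8 -0.1  2.2]
```

View pics/w3.png

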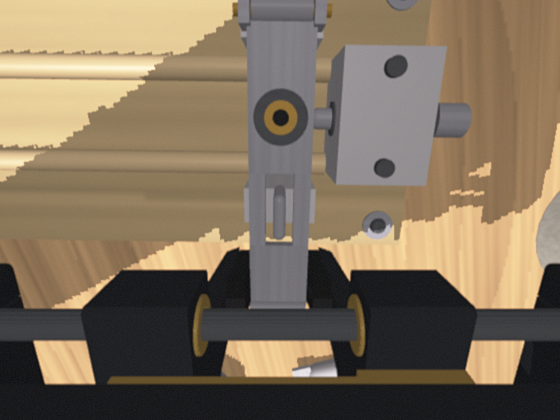

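The strap is between the pads: opening 25.7 mm, tab at wrist image (278,290). Next I compute the arc.

```bash
python3 -c "
import numpy as np
t=np.arange(21)*0.095
y=-110*np.cos(t);z=110*np.sin(t)
for a,b in zip(-np.diff(y),-np.diff(z)): print('%.4f %.4f'%(a/1000,b/1000))"
```

```text
-0.0005 -0.0104
-0.0015 -0.0103
-0.0025 -0.0102
-0.0034 -0.0099
-0.0043 -0.0095
-0.0052 -0.0091
-0.0060 -0.0085
-0.0068 -0.0079
-0.0075 -0.0072
-0.0082 -0.0065
-0.0088 -0.0057
-0.0093 -0.0048
-0.0097 -0.0039
-0.0100 -0.0030
-0.0103 -0.0020
-0.0104 -0.0010
-0.0104 -0.0000
-0.0104 0.0010
-0.0103 0.0019
-0.0100 0.0029
```

Request:
{"name": "drive_tool", "arguments": {"series": [0, -0.0005, -0.0104, 0, -0.6, 0, -0.0015, -0.0103, 0, -0.6, 0, -0.0025, -0.0102, 0, -0.6, 0, -0.0034, -0.0099, 0, -0.6, 0, -0.0043, -0.0095, 0, -0.6, 0, 0, 0, 0, -0.6]}}

```text
clock: 4.77
tool_pos: [564.4, 134.0, 268.9]
tcp_rot: [-3.125, 0.318, 0.007]
wrist_force: [-6.5, 1.9, 0.7]
opening: 25.9
```

Request:
{"name": "drive_tool", "arguments": {"series": [0, -0.0052, -0.0091, 0, -0.6, 0, -0.006, -0.0085, 0, -0.6, 0, -0.0068, -0.0079, 0, -0.6, 0, -0.0075, -0.0072, 0, -0.6, 0, -0.0082, -0.0065, 0, -0.6, 0, -0.0088, -0.0057, 0, -0.6, 0, -0.0093, -0.0048, 0, -0.6, 0, -0.0097, -0.0039, 0, -0.6, 0, 0, 0, 0, -0.6]}}

```text
clock: 5.52
tool_pos: [577.7, 195.4, 322.1]
tcp_rot: [-3.124, 0.316, 0.004]
wrist_force: [-5.4, 1.5, 1.0]
opening: 25.9
```

```bash
python3 - <<'E'
from h import *
need(j2w(60,38-110*np.cos(1.235),67.5+110*np.sin(1.235)),-12.27)
im=eyes.snapshot("wrist");cv2.imwrite("pics/w4.png",im)
E
```

```text
clk 5.52 grasp [577.3 195.7 175.1] ang -11.56 tilt 0.003 F [-5.4  1.5  1. ] open 25.9 q [-0.47  0.78  0.12  1.7  -0.14  0.68 -0.47]
 delta tool now [0.5 1.9 3.7]
 yaw 0.71 delta after yaw [0.5 1.8 3.7]
```

View pics/w4.png

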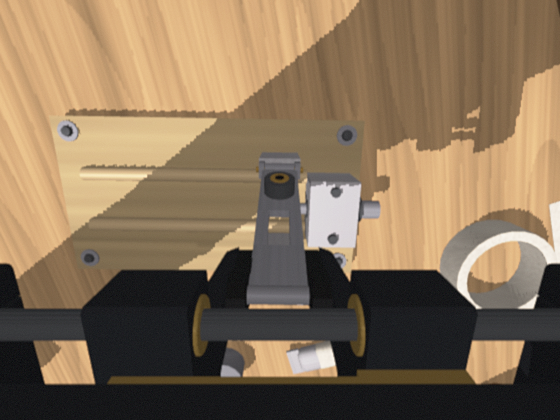

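The hasp is following: strap in wrist image from (280,160) up to the tab at (278,295). I carry on past upright.

Request:
{"name": "drive_tool", "arguments": {"series": [0, -0.01, -0.003, 0, -0.6, 0, -0.0103, -0.002, 0, -0.6, 0, -0.0104, -0.001, 0, -0.6, 0, -0.0104, 0, 0, -0.6, 0, -0.0104, 0.001, 0, -0.6, 0, -0.0103, 0.0019, 0, -0.6, 0, -0.01, 0.0029, 0, -0.6, 0, 0, 0, 0, -0.6, 0, 0, 0, 0, -0.6]}}

```text
clock: 6.32
tool_pos: [592.6, 263.9, 321.0]
tcp_rot: [3.125, -0.32, -0.003]
wrist_force: [-4.8, 1.1, -3.3]
opening: 25.4
```

```bash
python3 - <<'E'
from h import *
need(j2w(60,38-110*np.cos(1.9),67.5+110*np.sin(1.9)),-12.27)
im=eyes.snapshot("wrist");cv2.imwrite("pics/w5.png",im)
E
```

```text
clk 6.32 grasp [592.3 263.9 174. ] ang -11.68 tilt 0.002 F [-4.8  1.1 -3.3] open 25.4 q [-0.56  0.82  0.14  1.57 -0.15  0.76 -0.56]
 delta tool now [ 0.4 -0.1  2.4]
 yaw 0.59 delta after yaw [ 0.4 -0.1  2.4]
```

View pics/w5.png

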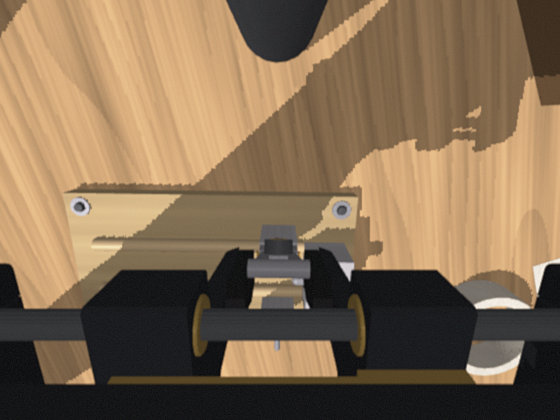

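The hasp leans back at about 1.9 rad, tab at wrist image (278,268). I release it, rise and head for the pillar.

Request:
{"name": "drive_tool", "arguments": {"series": [0, 0, 0, 0, 0.3, 0, 0, 0, 0, 0.3, 0, 0, 0, 0, 0.3, 0, 0, 0, 0, 0.3, 0, 0, -0.015, 0, 0.3, 0, 0, -0.02, 0, 0.3, 0, 0, -0.02, 0, 0.3, 0, 0, -0.02, 0, 0.3, 0, 0, -0.005, 0, 0.3]}}

```text
clock: 7.12
tool_pos: [594.9, 263.3, 404.7]
tcp_rot: [-3.121, 0.322, -0.011]
wrist_force: [0.8, -0.1, 0.0]
opening: 57.2
```

```bash
python3 - <<'E'
from h import *
need([541,-205.6,150],-89.45)
im=eyes.snapshot("wrist");cv2.imwrite("pics/w6.png",im)
E
```

```text
clk 7.12 grasp [596.  263.7 257.7] ang -11.78 tilt 0.008 F [ 0.8 -0.1  0. ] open 57.2 q [-0.58  0.73  0.17  1.5  -0.14  0.92 -0.57]
 delta tool now [ 41.2 471.1 106. ]
 yaw 77.67 delta after yaw [469.   60.3 106. ]
```

View pics/w6.png

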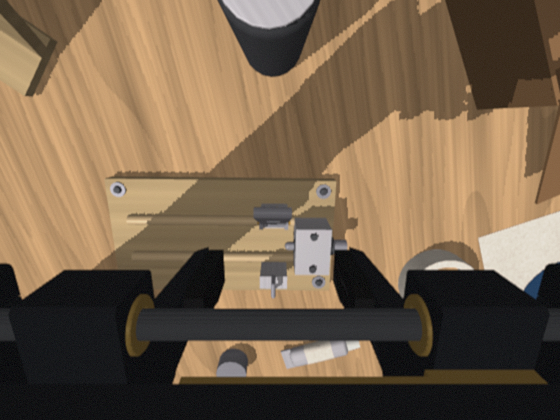

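The hasp stays open (wrist image (273,215)) and the channel is clear. On to the pillar.

Request:
{"name": "drive_tool", "arguments": {"series": [0, 0, 0, 7.06, 0.3, 0, 0, 0, 7.06, 0.3, 0, 0, 0, 7.06, 0.3, 0, 0, 0, 7.06, 0.3, 0, 0, 0, 7.06, 0.3, 0, 0, 0, 7.06, 0.3, 0, 0, 0, 7.06, 0.3, 0, 0, 0, 7.06, 0.3, 0, 0, 0, 7.06, 0.3, 0, 0, 0, 7.06, 0.3]}}

```text
clock: 8.0
tool_pos: [593.4, 263.2, 399.6]
tcp_rot: [2.357, -2.075, -0.0]
wrist_force: [-0.9, 0.2, 0.4]
opening: 57.3
```

Request:
{"name": "drive_tool", "arguments": {"series": [0, 0, 0, 7.06, 0.3, 0.02, 0.003, 0, 0, 0.3, 0.034, 0.004, 0, 0, 0.3, 0.034, 0.004, 0, 0, 0.3, 0.034, 0.004, 0, 0, 0.3, 0.034, 0.004, 0, 0, 0.3, 0.034, 0.004, 0, 0, 0.3, 0.034, 0.004, 0, 0, 0.3, 0.034, 0.004, 0, 0, 0.3, 0.034, 0.004, 0, 0, 0.3]}}

```text
clock: 8.83
tool_pos: [561.0, -30.6, 399.9]
tcp_rot: [2.232, -2.209, -0.001]
wrist_force: [0.4, 0.3, -0.2]
opening: 57.3
```

Request:
{"name": "drive_tool", "arguments": {"series": [0.034, 0.004, 0, 0, 0.3, 0.034, 0.004, 0, 0, 0.3, 0.034, 0.004, 0.01, 0, 0.3, 0.034, 0.004, 0.02, 0, 0.3, 0.02, 0.003, 0.02, 0, 0.3, 0, 0, 0.02, 0, 0.3, 0, 0, 0, 0, 0.3]}}

```text
clock: 9.42
tool_pos: [542.2, -186.4, 326.8]
tcp_rot: [2.226, -2.211, -0.01]
wrist_force: [0.1, -0.2, -0.2]
opening: 57.4
```

```bash
python3 - <<'E'
from h import *
from fit import tf,b
need([541,-205.6,34],-89.45)
c=eyes.camera_info("wrist"); im=eyes.snapshot("wrist");cv2.imwrite("pics/w7raw.png",im)
for z,col in [(48,(0,0,255)),(0,(255,0,0))]:
    cv2.polylines(im,[np.int32(proj("wrist",tf(b.x,[(85,16,z),(85,-16,z),(-85,-16,z),(-85,16,z)]),c))],True,col,1,cv2.LINE_AA)
cv2.imwrite("pics/w7.png",im)
E
```

```text
jig [ 5.18378225e+02  2.04804378e+02 -2.14113818e-01] [[-0.2, -0.0], [0.0, 0.5], [0.2, -0.0], [0.2, -2.1], [-1.0, -1.7], [-0.1, -0.4], [-1.2, 0.5], [-0.7, -0.4], [-0.2, -1.3], [-0.7, -0.6], [0.4, -0.1], [-0.0, 1.8], [-0.2, 0.0], [-0.9, 0.2]]
pillar [ 5.55973689e+02 -2.05503116e+02  9.59397193e-03] [-0.  -0.2  0.  -0.3 -0.1  0.3  0.2  0.1]
clk 9.42 grasp [ 541.1 -186.2  179.8] ang -89.60 tilt 0.008 F [ 0.1 -0.2 -0.2] open 57.4 q [ 0.02  0.77  0.41  1.81 -0.46  0.66 -0.87]
 delta tool now [ 19.7  -0.8 145.8]
 yaw -0.15 delta after yaw [ 19.7  -0.8 145.8]
```

View pics/w7.png

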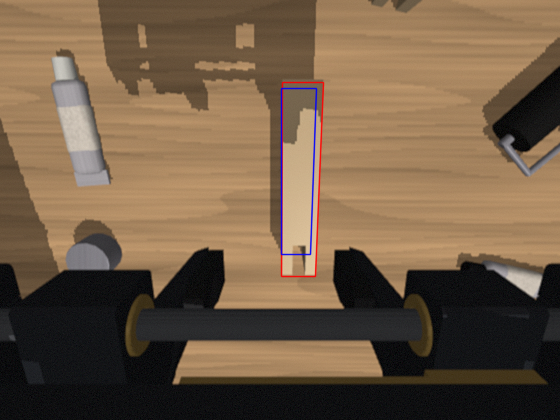

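```bash
python3 - <<'E'
from h import *
crop("pics/w7raw.png","pics/w7c.png",250,70,100,220,2.7) if 0 else crop("pics/w7raw.png","pics/w7c.png",260,75,80,70,7)
crop("pics/w7raw.png","pics/w7d.png",250,215,90,70,7)
E
```

```text
(no output)
```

View pics/w7c.png

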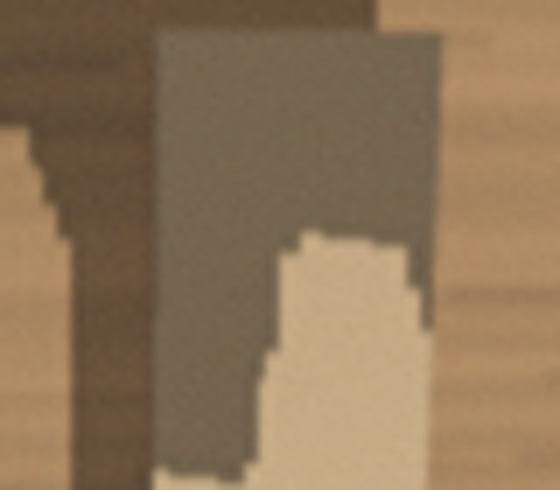

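View pics/w7d.png

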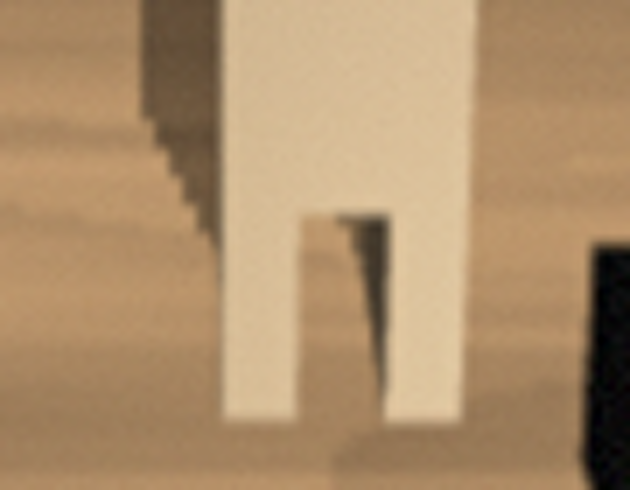

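The close crops show clean top-face corners: far end at wrist (282,79) and (322,79), slotted end at (281,275) and (316,275). I refit the pose from these.

```bash
python3 - <<'E'
from h import *
c=eyes.camera_info("wrist")
u=[(281.7,78.9),(322.5,79.3),(315.9,274.9),(281.4,274.9)]
P=ray("wrist",u,48,c); print(P.round(1)); 
print("len",np.linalg.norm((P[0]+P[1]-P[2]-P[3])/2),"w",np.linalg.norm(P[0]-P[1]),np.linalg.norm(P[3]-P[2]))
d=(P[0]+P[1]-P[2]-P[3])/2; print("centre",P.mean(0),"yaw deg",np.degrees(np.arctan2(d[1],d[0])))
a=np.arctan2(d[1],d[0]); g=P.mean(0)-15*np.array([np.cos(a),np.sin(a),0]); g[2]=34
need(g,-90+np.degrees(a))
E
```

```text
[[ 645.5 -186.7   48. ]
 [ 645.5 -218.7   48. ]
 [ 474.1 -221.4   48. ]
 [ 473.8 -188.8   48. ]]
len 171.54832511063753 w 32.008213657863365 32.6579290495857
centre [ 559.72145706 -203.87820076   48.        ] yaw deg 0.8116182886982859
clk 9.47 grasp [ 542.5 -184.9  181.5] ang -89.47 tilt 0.005 F [0.8 0.3 0.6] open 57.3 q [ 0.02  0.76  0.41  1.81 -0.46  0.67 -0.87]
 delta tool now [ 19.4  -2.8 147.5]
 yaw -0.28 delta after yaw [ 19.5  -2.7 147.5]
```

Request:
{"name": "drive_tool", "arguments": {"series": [0.007, -0.001, 0, 0, 0.3, 0.008, -0.001, 0.01, -0.2, 0.3, 0.0045, -0.0005, 0.02, 0, 0.3, 0, 0, 0.02, 0, 0.3, 0, 0, 0.02, 0, 0.3, 0, 0, 0.02, 0, 0.3, 0, 0, 0.01, 0, 0.3, 0, 0, 0, 0, 0.3, 0, 0, 0, 0, 0.3]}}

```text
clock: 10.22
tool_pos: [547.3, -204.8, 231.1]
tcp_rot: [-2.237, 2.205, -0.001]
wrist_force: [-0.0, 0.2, -0.6]
opening: 57.7
```

```bash
python3 - <<'E'
from h import *
need([544.5,-204.1,34],-89.2)
im=eyes.snapshot("wrist");cv2.imwrite("pics/w8.png",im)
E
```

```text
clk 10.22 grasp [ 547.4 -204.9   84.1] ang -89.17 tilt 0.001 F [-0.   0.2 -0.6] open 57.7 q [ 0.11  0.91  0.3   1.83 -0.53  0.48 -0.78]
 delta tool now [-0.9  2.9 50.1]
 yaw 0.03 delta after yaw [-0.9  2.9 50.1]
```

View pics/w8.png

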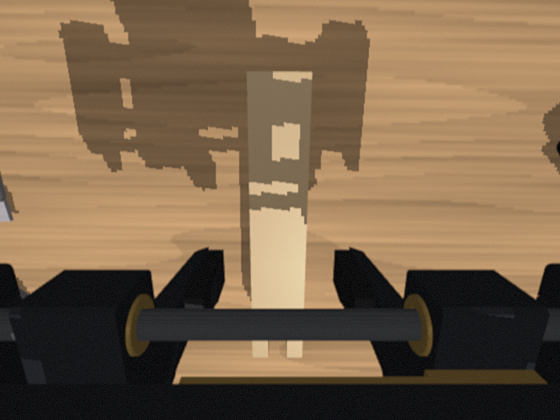

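The pillar is centred between the fingers, top face at wrist (247–312,71) down to the slot at (278,350). I go down and grip.

Request:
{"name": "drive_tool", "arguments": {"series": [-0.001, 0.001, 0.012, 0, 0.3, 0, 0.002, 0.015, 0, 0.3, 0, 0, 0.015, 0, 0.3, 0, 0, 0.008, 0, 0.3, 0, 0, 0, 0, 0.3, 0, 0, 0, 0, -0.6, 0, 0, 0, 0, -0.6, 0, 0, 0, 0, -0.6, 0, 0, 0, 0, -0.6, 0, 0, 0, 0, -0.6], "force": 45}}

```text
clock: 11.1
tool_pos: [544.3, -203.9, 181.6]
tcp_rot: [-2.236, 2.206, -0.002]
wrist_force: [0.6, 0.3, 4.6]
opening: 31.5
```

Request:
{"name": "drive_tool", "arguments": {"series": [0, 0, 0, 0, -0.6, 0, 0, 0, 0, -0.6, 0, 0, -0.004, 0, -0.6, 0, 0, -0.008, 0, -0.6, 0, 0, -0.008, 0, -0.6, 0, 0, 0, 0, -0.6, 0, 0, 0, 0, -0.6]}}

```text
clock: 11.68
tool_pos: [544.2, -203.7, 201.4]
tcp_rot: [-2.237, 2.205, -0.002]
wrist_force: [0.6, 0.9, -1.8]
opening: 31.4
```

```bash
python3 - <<'E'
from h import *
c=eyes.camera_info("wrist");s=sensors.read_state(); im=eyes.snapshot("wrist");cv2.imwrite("pics/w9.png",im)
np.savez("w9.npz",pos=s["tool_pos"],rot=s["tcp_rot"],**c)
need([544.5,-204.1,34],-89.2)
E
```

```text
clk 11.73 grasp [ 544.1 -203.5   54. ] ang -89.18 tilt 0.000 F [-1.  -0.1 -1.2] open 31.6 q [ 0.13  0.96  0.26  1.84 -0.55  0.41 -0.76]
 delta tool now [ 0.6 -0.4 20. ]
 yaw 0.02 delta after yaw [ 0.6 -0.4 20. ]
```

View pics/w9.png

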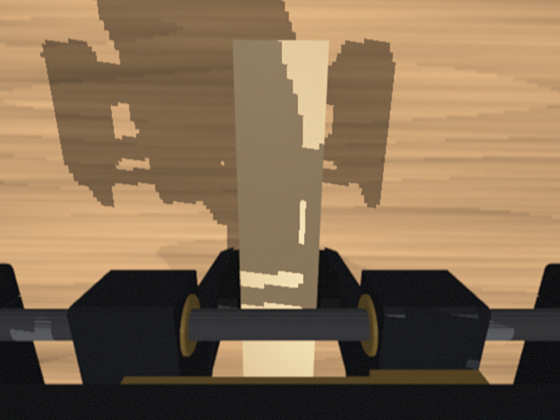

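```bash
python3 - <<'E'
from h import *
d=np.load("w9.npz"); c={k:d[k] for k in ["camera_matrix","rvec","tvec"]}
R=cv2.Rodrigues(d["rot"])[0]; g=d["pos"]+147*R[:,2]
P=ray("wrist",[(233,40.5),(329,40.5)],g[2]+13.4,c); print(P.round(1),g.round(1),((P.mean(0)-g)@R).round(1))
# carry target: pillar end at jig x=45 -> grasp at -55
for x in(-55,-15): print(x,j2w(x,0))
need(np.r_[j2w(-55,0)[:2],130],-90+np.degrees(JIG[2]))
E
```

```text
[[ 642.9 -187.6   67.8]
 [ 643.4 -219.5   67.8]] [ 544.3 -203.7   54.4] [  1.3 -98.9 -13.3]
-55 [464.65575938 216.48574348   0.        ]
-15 [503.74247983 207.98702095   0.        ]
clk 11.73 grasp [ 544.1 -203.5   54. ] ang -89.18 tilt 0.000 F [-1.  -0.1 -1.2] open 31.6 q [ 0.13  0.96  0.26  1.84 -0.55  0.41 -0.76]
 delta tool now [-421.1   73.4  -76. ]
 yaw 13.09 delta after yaw [-393.6  166.8  -76. ]
```

Held: opening 31.5 mm, pillar end about 99 mm ahead of the grasp and in line. I lift and carry it.

Request:
{"name": "drive_tool", "arguments": {"series": [0, 0, -0.015, 0, -0.6, 0, 0, -0.02, 0, -0.6, 0, 0, -0.025, 0, -0.6, -0.005, 0.002, -0.02, 4.4, -0.6, -0.01, 0.004, -0.01, 4.4, -0.6, -0.018, 0.007, 0, 4.3, -0.6, -0.025, 0.01, 0, 0, -0.6, -0.03, 0.012, 0, 0, -0.6, -0.03, 0.012, 0, 0, -0.6, -0.03, 0.012, 0, 0, -0.6]}}

```text
clock: 12.57
tool_pos: [513.1, -46.1, 290.6]
tcp_rot: [1.97, -2.447, -0.001]
wrist_force: [0.7, -0.0, -0.8]
opening: 31.5
```

Request:
{"name": "drive_tool", "arguments": {"series": [-0.03, 0.013, 0, 0, -0.6, -0.03, 0.013, 0, 0, -0.6, -0.03, 0.013, 0, 0, -0.6, -0.03, 0.013, 0, 0, -0.6, -0.03, 0.013, 0, 0, -0.6, -0.025, 0.012, 0, 0, -0.6, -0.018, 0.01, 0, 0, -0.6, -0.01, 0.008, 0, 0, -0.6, -0.005, 0.003, 0, 0, -0.6, 0, 0, 0, 0, -0.6]}}

```text
clock: 13.4
tool_pos: [461.5, 178.0, 290.5]
tcp_rot: [1.974, -2.443, -0.002]
wrist_force: [1.0, -0.5, -1.9]
opening: 31.8
```

```bash
python3 - <<'E'
from h import *
need(np.r_[j2w(-55,0)[:2],130],-90+np.degrees(JIG[2]))
for n in ("wrist","top"):
  im=eyes.snapshot(n);cv2.imwrite(f"pics/{n}10.png",im)
E
```

```text
clk 13.40 grasp [461.4 178.1 143.5] ang -102.13 tilt 0.001 F [ 1.  -0.5 -1.9] open 31.8 q [-0.73  0.77  0.46  2.07 -0.76  0.47 -1.47]
 delta tool now [-38.3   4.9  13.5]
 yaw 0.14 delta after yaw [-38.3   4.9  13.5]
```

View pics/wrist10.png

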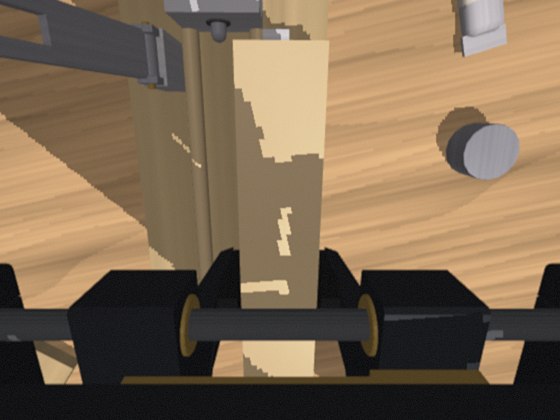

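View pics/top10.png

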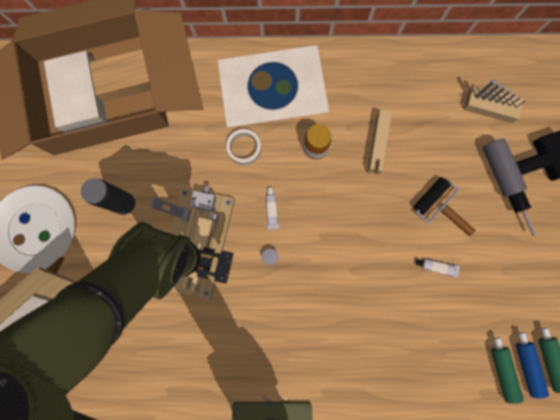

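The pillar hangs to the right of the channel (pin at wrist (219,30), pillar end centred at 281), with 38 mm of tool -x still to go. The hasp leans back at the left.

Request:
{"name": "drive_tool", "arguments": {"series": [-0.01, 0.001, 0, 0, -0.6, -0.013, 0.002, 0, 0.1, -0.6, -0.01, 0.002, 0.005, 0, -0.6, -0.005, 0, 0.005, 0, -0.6, 0, 0, 0, 0, -0.6, 0, 0, 0, 0, -0.6, 0, 0, 0, 0, -0.6]}}

```text
clock: 14.08
tool_pos: [465.4, 214.0, 280.7]
tcp_rot: [1.967, -2.449, 0.001]
wrist_force: [0.0, 0.0, -1.5]
opening: 31.8
```

```bash
python3 - <<'E'
from h import *
need(np.r_[j2w(-55,0)[:2],53],-90+np.degrees(JIG[2]))
c=eyes.camera_info("wrist"); im=eyes.snapshot("wrist");cv2.imwrite("pics/w11raw.png",im); np.savez("w11.npz",**c)
for P in ([(85,-28,62),(125,-28,62),(125,28,62),(85,28,62)],[(-120,-18.5,28),(85,-18.5,28),(85,18.5,28),(-120,18.5,28)],[(-120,-30.5,28),(85,-30.5,28),(85,30.5,28),(-120,30.5,28)],[(-145,-75,18),(135,-75,18),(135,75,18),(-145,75,18)]):
    cv2.polylines(im,[np.int32(proj("wrist",[j2w(*q) for q in P],c))],True,(0,0,255),1,cv2.LINE_AA)
cv2.imwrite("pics/w11.png",im[:300,80:480] if 0 else cv2.resize(im[:290,90:490],None,fx=2,fy=2))
E
```

```text
clk 14.08 grasp [465.4 213.9 133.7] ang -102.46 tilt 0.001 F [ 0.   0.  -1.5] open 31.8 q [-0.8   0.81  0.47  2.03 -0.77  0.49 -1.53]
 delta tool now [-2.5  1.3 80.7]
 yaw -0.19 delta after yaw [-2.5  1.3 80.7]
```

View pics/w11.png

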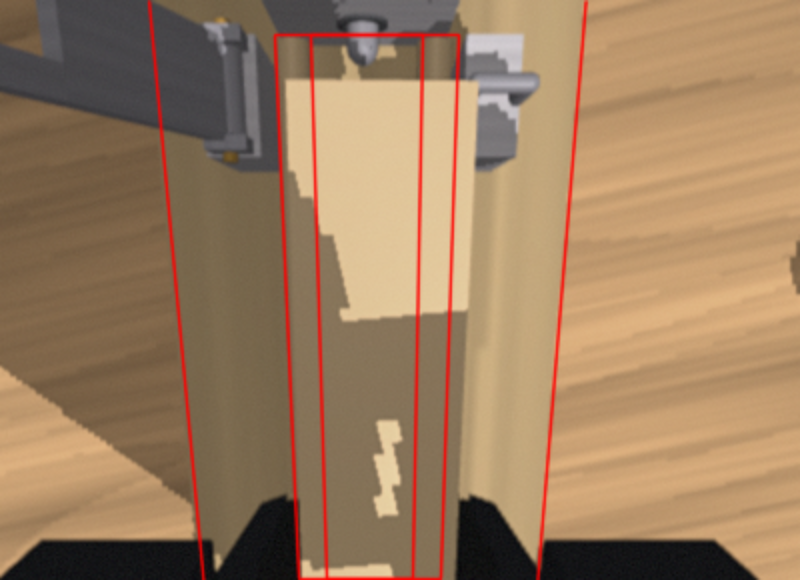

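```bash
python3 - <<'E'
from h import *
crop("pics/w11raw.png","pics/w11c.png",215,0,110,50,7)
crop("pics/w11raw.png","pics/w11d.png",165,180,220,80,3.6)
E
```

```text
(no output)
```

View pics/w11c.png

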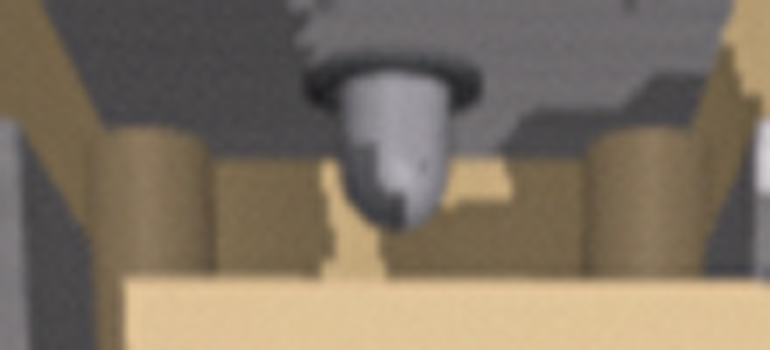

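View pics/w11d.png

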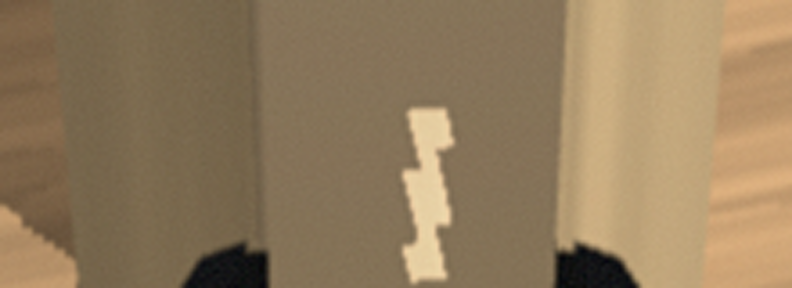

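```bash
python3 - <<'E'
from h import *
d=np.load("w11.npz"); c={k:d[k] for k in d}
def w2j(P):
    P=np.atleast_2d(P)-[JIG[0],JIG[1],0]; cc,s=np.cos(JIG[2]),np.sin(JIG[2]); return np.c_[cc*P[:,0]+s*P[:,1],-s*P[:,0]+cc*P[:,1],P[:,2]]
f=lambda uv,z:w2j(ray("wrist",uv,z,c)).round(1).tolist()
print("pin",f([(271.2,33)],42),f([(270.5,17)],42))
print("rail inner top/floor",f([(245,30),(299,30)],28),f([(245,30),(299,30)],18))
print("base edges",f([(183,222),(363,222)],18), f([(183,222),(363,222)],18))
print("pillar end",f([(232.4,40),(329,40)],147))
print("pillar mid",f([(165+258/3.6,208),(165+563/3.6,208)],147), f([(165+268/3.6,255),(165+556/3.6,255)],147))
E
```

```text
pin [[72.3, 1.4, 42.0]] [[81.2, 1.8, 42.0]]
rail inner top/floor [[77.5, 19.3, 28.0], [77.4, -17.1, 28.0]] [[79.9, 20.3, 18.0], [79.8, -17.7, 18.0]]
base edges [[-62.4, 76.7, 18.0], [-62.7, -73.6, 18.0]] [[-62.4, 76.7, 18.0], [-62.7, -73.6, 18.0]]
pillar end [[45.4, 12.2, 147.0], [45.4, -19.9, 147.0]]
pillar mid [[-12.8, 13.2, 147.0], [-12.8, -19.6, 147.0]] [[-32.6, 12.8, 147.0], [-32.7, -19.6, 147.0]]
```

In the same camera image the channel centre reads jig y ≈ +1.4 and the pillar ≈ -3.6. I shift 5 mm along tool -x, and go down to just above the rails before looking again.

Request:
{"name": "drive_tool", "arguments": {"series": [-0.003, 0, 0, -0.2, -0.6, -0.002, 0, 0.01, 0, -0.6, 0, 0, 0.012, 0, -0.6, 0, 0, 0.012, 0, -0.6, 0, 0, 0.012, 0, -0.6, 0, 0, 0.01, 0, -0.6, 0, 0, 0.006, 0, -0.6, 0, 0, 0, 0, -0.6, 0, 0, 0, 0, -0.6]}}

```text
clock: 14.88
tool_pos: [466.5, 219.5, 218.6]
tcp_rot: [1.972, -2.445, -0.0]
wrist_force: [0.0, 0.6, -1.8]
opening: 31.4
```

```bash
python3 - <<'E'
from h import *
need(np.r_[j2w(-55,2.7)[:2],52.6],-90+np.degrees(JIG[2]))
c=eyes.camera_info("wrist"); im=eyes.snapshot("wrist");cv2.imwrite("pics/w12raw.png",im); np.savez("w12.npz",**c)
crop("pics/w12raw.png","pics/w12c.png",180,0,200,60,4)
E
```

```text
clk 14.88 grasp [466.4 219.5  71.6] ang -102.21 tilt 0.000 F [ 0.   0.6 -1.8] open 31.4 q [-0.73  0.9   0.34  2.04 -0.87  0.35 -1.46]
 delta tool now [ 0.6  1.1 19. ]
 yaw 0.06 delta after yaw [ 0.6  1.1 19. ]
```

View pics/w12raw.png

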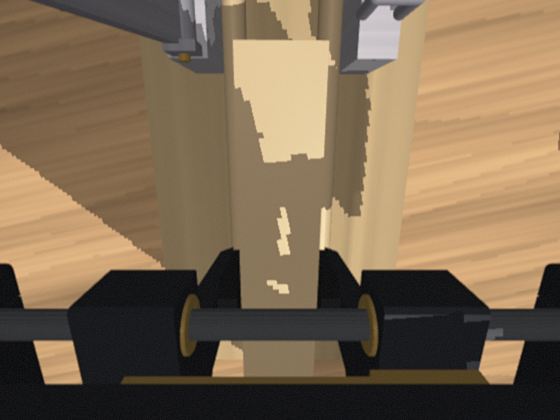

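View pics/w12c.png

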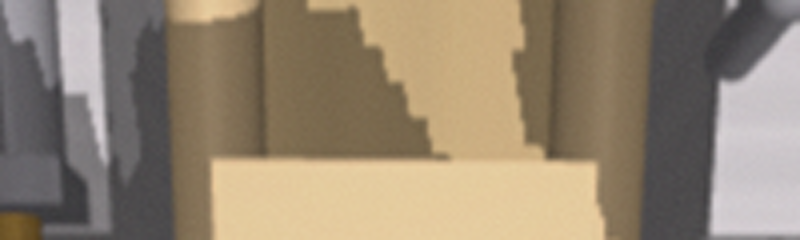

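```bash
python3 - <<'E'
from h import *
d=np.load("w12.npz"); c={k:d[k] for k in d}
def w2j(P):
    P=np.atleast_2d(P)-[JIG[0],JIG[1],0]; cc,s=np.cos(JIG[2]),np.sin(JIG[2]); return np.c_[cc*P[:,0]+s*P[:,1],-s*P[:,0]+cc*P[:,1],P[:,2]]
f=lambda uv,z:w2j(ray("wrist",uv,z,c)).round(1).tolist()
print("rail inner 28/18",f([(246.2,37.5),(318.2,37.5)],28),f([(246.2,37.5),(318.2,37.5)],18))
print("rail outer",f([(223,37.5),(341.2,37.5)],18))
print("pillar end",f([(233,40),(329.4,40)],85))
E
```

```text
rail inner 28/18 [[58.7, 19.2, 28.0], [58.8, -16.6, 28.0]] [[60.9, 20.1, 18.0], [61.0, -17.8, 18.0]]
rail outer [[60.9, 32.3, 18.0], [61.1, -29.9, 18.0]]
pillar end [[45.1, 18.2, 85.0], [45.2, -13.8, 85.0]]
```

Pillar end at wrist columns 233–329 and channel at 246–318. That makes it about 1 mm too far left, so I correct by +0.8 mm and lower slowly.

Request:
{"name": "drive_tool", "arguments": {"series": [0.0008, 0, 0.001, 0, -0.6, 0, 0, 0.003, 0, -0.6, 0, 0, 0.003, 0, -0.6, 0, 0, 0.003, 0, -0.6, 0, 0, 0.003, 0, -0.6, 0, 0, 0, 0, -0.6]}}

```text
clock: 15.43
tool_pos: [466.1, 218.9, 205.2]
tcp_rot: [1.972, -2.444, -0.001]
wrist_force: [-0.3, 0.6, -1.8]
opening: 31.3
```

Request:
{"name": "drive_tool", "arguments": {"series": [0, 0, 0.002, 0, -0.6, 0, 0, 0.002, 0, -0.6, 0, 0, 0.001, 0, -0.6, 0, 0, 0, 0, -0.6, 0, 0, 0, 0, -0.6]}}

```text
clock: 15.85
tool_pos: [466.3, 218.9, 200.8]
tcp_rot: [-1.973, 2.445, 0.0]
wrist_force: [-0.7, 0.0, -0.9]
opening: 32.1
```

Request:
{"name": "drive_tool", "arguments": {"series": [0, 0, 0.0007, 0, -0.6, 0, 0, 0.0007, 0, -0.6, 0, 0, 0, 0, -0.6, 0, 0, 0, 0, -0.6]}}

```text
clock: 16.18
tool_pos: [466.3, 218.9, 199.6]
tcp_rot: [-1.973, 2.444, 0.0]
wrist_force: [-0.4, -0.1, 1.5]
opening: 31.5
```

```bash
python3 - <<'E'
from h import *
need(np.r_[j2w(-15,2.0)[:2],52.6],-90+np.degrees(JIG[2]))
c=eyes.camera_info("wrist"); im=eyes.snapshot("wrist");cv2.imwrite("pics/w13raw.png",im); np.savez("w13.npz",**c)
im=eyes.snapshot("scene");cv2.imwrite("pics/s13.png",cv2.resize(im[110:250,260:420],None,fx=4,fy=4))
E
```

```text
clk 16.18 grasp [466.4 219.   52.6] ang -102.19 tilt 0.000 F [-0.4 -0.1  1.5] open 31.5 q [-0.7   0.93  0.29  2.04 -0.89  0.3  -1.44]
 delta tool now [  0.8 -38.8  -0. ]
 yaw 0.08 delta after yaw [  0.8 -38.8  -0. ]
```

View pics/w13raw.png

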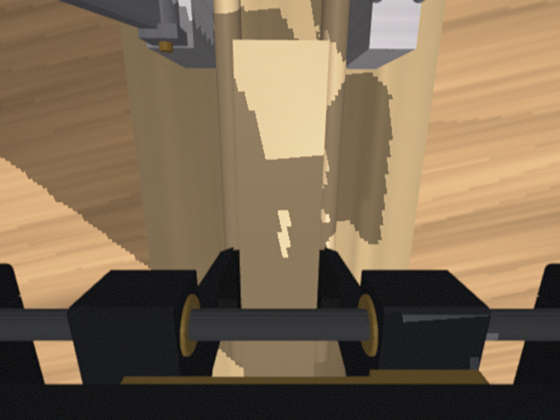

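View pics/s13.png

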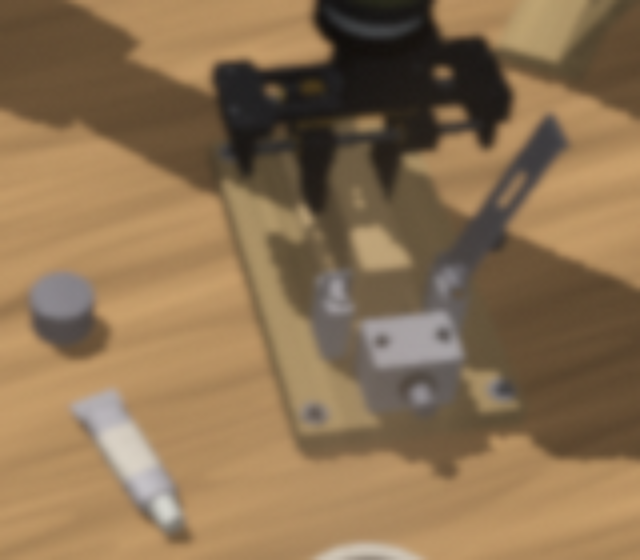

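The pillar is down in the channel: wrist image shows it between the rails (columns 233–329), and the wrist force fell from -1.8 to +1.5 N, meaning contact with the floor. The hasp is still open. I push along.

Request:
{"name": "drive_tool", "arguments": {"series": [0, -0.002, 0, 0, -0.6, 0, -0.004, 0, 0, -0.6, 0, -0.004, 0, 0, -0.6, 0, -0.004, 0, 0, -0.6, 0, -0.004, 0, 0, -0.6, 0, -0.004, 0, 0, -0.6, 0, -0.003, 0, 0, -0.6, 0, 0, 0, 0, -0.6], "force": 60}}

```text
clock: 16.95
tool_pos: [490.7, 213.7, 199.6]
tcp_rot: [1.973, -2.445, -0.001]
wrist_force: [-2.2, 1.4, 5.3]
opening: 31.4
```

Request:
{"name": "drive_tool", "arguments": {"series": [0, -0.002, 0, 0, -0.6, 0, -0.002, 0, 0, -0.6, 0, -0.001, 0, 0, -0.6, 0, 0, 0, 0, -0.6, 0, 0, 0, 0, -0.6]}}

```text
clock: 17.37
tool_pos: [494.0, 213.0, 199.6]
tcp_rot: [1.972, -2.442, -0.006]
wrist_force: [-6.6, 1.5, 8.1]
opening: 31.6
```

```bash
cat > chk.py <<'E'
from h import *
import sys
need(np.r_[j2w(-15,2.0)[:2],52.6],-90+np.degrees(JIG[2]))
s=sensors.read_state(); F=np.array(s["wrist_force"]); c,q=np.cos(JIG[2]),np.sin(JIG[2]); print("Fx_jig %.1f Fy_jig %.1f"%(c*F[0]+q*F[1],-q*F[0]+c*F[1]))
if len(sys.argv)>1:
    im=eyes.snapshot("wrist");cv2.imwrite(f"pics/{sys.argv[1]}.png",im)
E
python3 chk.py w14
```

```text
clk 17.37 grasp [493.3 213.2  52.6] ang -102.15 tilt 0.005 F [-6.6  1.5  8.1] open 31.6 q [-0.69  0.95  0.34  1.97 -0.85  0.37 -1.45]
 delta tool now [  0.9 -11.3  -0.1]
 yaw 0.12 delta after yaw [  0.9 -11.3  -0.1]
Fx_jig -6.7 Fy_jig 0.1
```

View pics/w14.png

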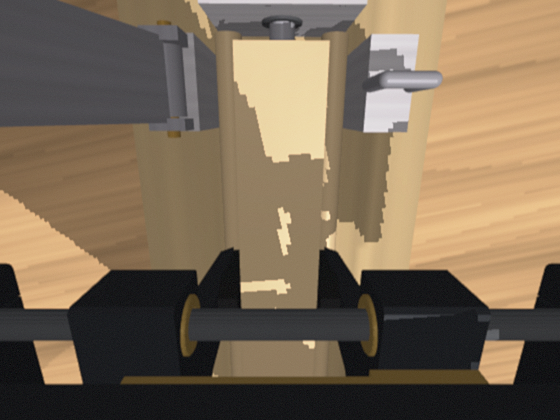

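The nose is touching the square end (wrist (282,30)), reaction -6.7 N. I press on in small steps.

Request:
{"name": "drive_tool", "arguments": {"series": [0, -0.001, -0.0003, 0, -0.6, 0, -0.0015, 0, 0, -0.6, 0, -0.0015, 0, 0, -0.6, 0, -0.0015, 0, 0, -0.6, 0, -0.0015, 0, 0, -0.6, 0, -0.001, 0, 0, -0.6, 0, 0, 0, 0, -0.6, 0, 0, 0, 0, -0.6]}}

```text
clock: 18.08
tool_pos: [498.4, 212.0, 199.5]
tcp_rot: [1.97, -2.436, -0.017]
wrist_force: [-14.2, 2.4, 15.0]
opening: 31.8
```

```bash
python3 chk.py w15
```

```text
clk 18.08 grasp [496.4 212.5  52.5] ang -102.07 tilt 0.014 F [-14.2   2.4  15. ] open 31.8 q [-0.68  0.95  0.35  1.96 -0.84  0.39 -1.46]
 delta tool now [ 0.8 -8.2 -0.2]
 yaw 0.2 delta after yaw [ 0.8 -8.2 -0.2]
Fx_jig -14.4 Fy_jig -0.7
```

View pics/w15.png

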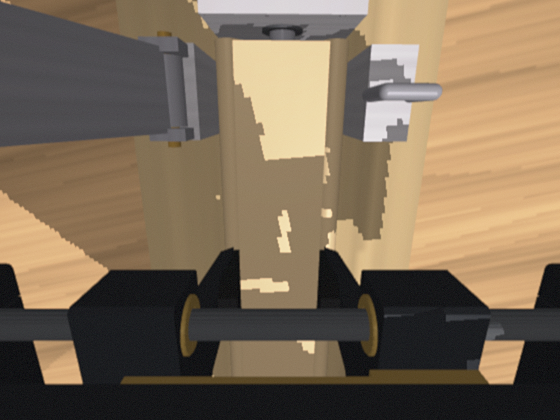

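Request:
{"name": "drive_tool", "arguments": {"series": [0, -0.001, -0.0005, 0, -0.6, 0, -0.001, -0.0005, 0, -0.6, 0, -0.001, 0, 0, -0.6, 0, -0.001, 0, 0, -0.6, 0, -0.001, 0, 0, -0.6, 0, 0, 0, 0, -0.6, 0, 0, 0, 0, -0.6]}}

```text
clock: 18.72
tool_pos: [504.0, 210.8, 199.6]
tcp_rot: [1.97, -2.436, -0.014]
wrist_force: [-11.4, 1.4, 4.6]
opening: 31.5
```

```bash
python3 chk.py w16
```

```text
clk 18.72 grasp [502.1 211.1  52.6] ang -102.07 tilt 0.013 F [-11.4   1.4   4.6] open 31.5 q [-0.68  0.96  0.35  1.94 -0.83  0.4  -1.46]
 delta tool now [ 0.7 -2.2 -0. ]
 yaw 0.2 delta after yaw [ 0.7 -2.2 -0. ]
Fx_jig -11.5 Fy_jig -1.1
```

View pics/w16.png

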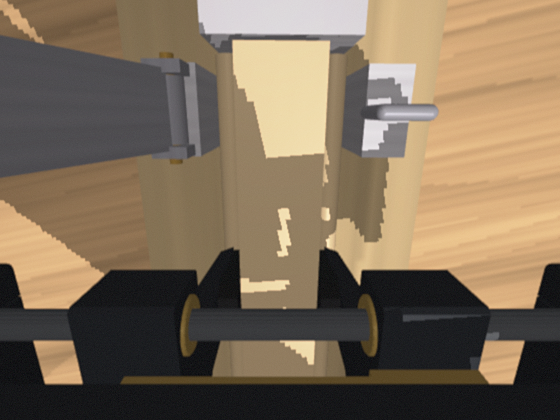

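About 2–3 mm is left between the end (wrist row 40) and the block face, and the force is only 11.5 N. I continue.

Request:
{"name": "drive_tool", "arguments": {"series": [0, -0.0008, -0.0002, 0, -0.6, 0, -0.0008, 0, 0, -0.6, 0, -0.0008, 0, 0, -0.6, 0, 0, 0, 0, -0.6, 0, 0, 0, 0, -0.6]}}

```text
clock: 19.18
tool_pos: [505.9, 210.4, 199.7]
tcp_rot: [1.97, -2.435, -0.016]
wrist_force: [-12.2, 2.2, 4.3]
opening: 31.8
```

```bash
python3 chk.py w17
```

```text
clk 19.18 grasp [503.9 210.7  52.7] ang -102.06 tilt 0.014 F [-12.2   2.2   4.3] open 31.8 q [-0.68  0.96  0.36  1.94 -0.83  0.41 -1.46]
 delta tool now [ 0.7 -0.4  0.1]
 yaw 0.2 delta after yaw [ 0.7 -0.4  0.1]
Fx_jig -12.4 Fy_jig -0.4
```

View pics/w17.png

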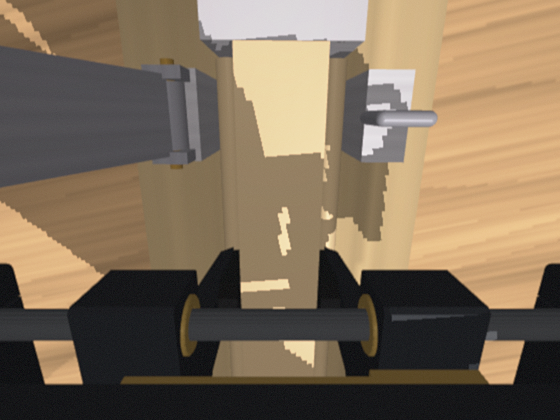

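Request:
{"name": "drive_tool", "arguments": {"series": [0, -0.0007, -0.0001, 0, -0.6, 0, -0.0007, 0, 0, -0.6, 0, 0, 0, 0, -0.6, 0, 0, 0, 0, -0.6]}}

```text
clock: 19.57
tool_pos: [507.0, 210.2, 199.7]
tcp_rot: [1.97, -2.435, -0.017]
wrist_force: [-12.3, 2.9, 3.9]
opening: 31.2
```

Request:
{"name": "drive_tool", "arguments": {"series": [0, -0.0007, -0.0001, 0, -0.6, 0, -0.0007, 0, 0, -0.6, 0, 0, 0, 0, -0.6, 0, 0, 0, 0, -0.6]}}

```text
clock: 19.9
tool_pos: [507.4, 210.1, 199.7]
tcp_rot: [1.969, -2.433, -0.02]
wrist_force: [-14.4, 2.2, 5.7]
opening: 31.7
```

Request:
{"name": "drive_tool", "arguments": {"series": [0, -0.0007, -0.0001, 0, -0.6, 0, -0.0007, 0, 0, -0.6, 0, 0, 0, 0, -0.6, 0, 0, 0, 0, -0.6]}}

```text
clock: 20.23
tool_pos: [507.9, 210.0, 199.6]
tcp_rot: [1.968, -2.431, -0.023]
wrist_force: [-16.8, 2.5, 7.8]
opening: 31.5
```

Request:
{"name": "drive_tool", "arguments": {"series": [0, -0.0007, -0.0001, 0, -0.6, 0, -0.0007, -0.0001, 0, -0.6, 0, 0, 0, 0, -0.6, 0, 0, 0, 0, -0.6]}}

```text
clock: 20.57
tool_pos: [508.3, 209.9, 199.6]
tcp_rot: [1.967, -2.429, -0.026]
wrist_force: [-18.4, 3.4, 7.9]
opening: 31.1
```

```bash
python3 chk.py w18; python3 - <<'E'
from h import *
crop("pics/w18.png","pics/w18c.png",190,0,200,90,4)
E
```

```text
clk 20.57 grasp [505.  210.4  52.6] ang -102.00 tilt 0.023 F [-18.4   3.4   7.9] open 31.1 q [-0.68  0.96  0.36  1.93 -0.82  0.43 -1.46]
 delta tool now [0.6 0.7 0. ]
 yaw 0.26 delta after yaw [0.6 0.7 0. ]
Fx_jig -18.7 Fy_jig -0.6
```

View pics/w18c.png

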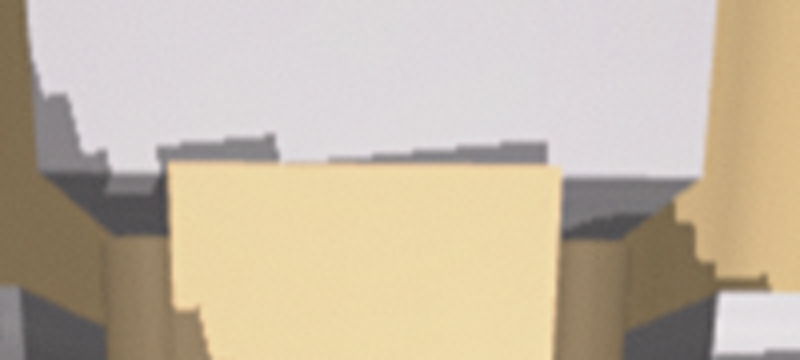

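The square end sits against the block: crop rows 163–175 show no gap. The wrist force now rises at about 1.5 N per mm of command while the tool hardly moves. I press slightly more, then check for steadiness.

Request:
{"name": "drive_tool", "arguments": {"series": [0, -0.0007, -0.0001, 0, -0.6, 0, -0.0007, -0.0001, 0, -0.6, 0, -0.0007, -0.0001, 0, -0.6, 0, 0, 0, 0, -0.6, 0, 0, 0, 0, -0.6, 0, 0, 0, 0, -0.6, 0, 0, 0, 0, -0.6]}}

```text
clock: 21.2
tool_pos: [509.1, 209.8, 199.5]
tcp_rot: [1.966, -2.427, -0.031]
wrist_force: [-21.8, 3.8, 7.9]
opening: 31.5
```

```bash
python3 chk.py w19; python3 - <<'E'
from h import *
c=eyes.camera_info("wrist")
im=eyes.snapshot("scene");cv2.imwrite("pics/s19.png",cv2.resize(im[100:250,260:420],None,fx=4,fy=4,interpolation=cv2.INTER_CUBIC))
crop("pics/w19.png","pics/w19c.png",190,0,200,90,4)
E
```

```text
clk 21.20 grasp [505.2 210.3  52.6] ang -101.99 tilt 0.027 F [-21.8   3.8   7.9] open 31.5 q [-0.68  0.96  0.37  1.93 -0.82  0.44 -1.47]
 delta tool now [ 0.6  0.9 -0. ]
 yaw 0.28 delta after yaw [ 0.6  0.9 -0. ]
Fx_jig -22.1 Fy_jig -1.0
```

View pics/w19c.png

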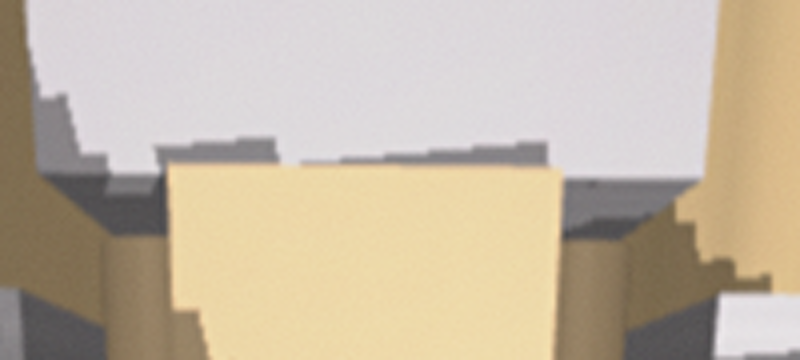

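View pics/s19.png

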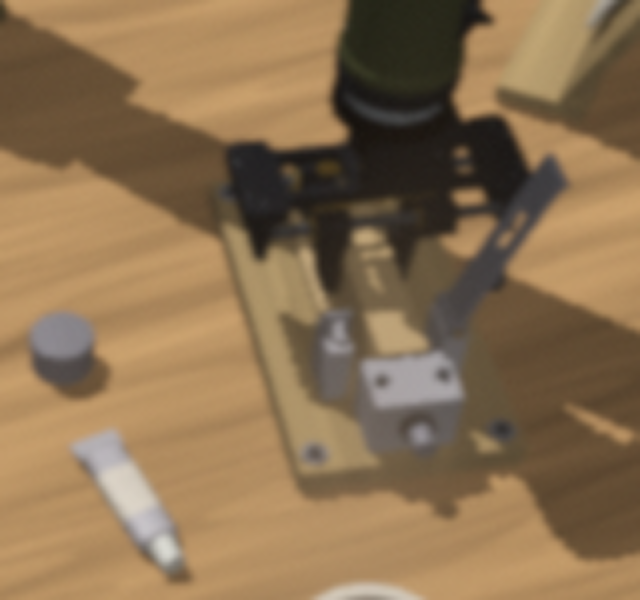

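The view has not changed while the force rose to 22 N, so the end is seated, and the hasp is still open. I hold for half a second to check it is steady, then hand in.

Request:
{"name": "drive_tool", "arguments": {"series": [0, 0, 0, 0, -0.6, 0, 0, 0, 0, -0.6, 0, 0, 0, 0, -0.6, 0, 0, 0, 0, -0.6, 0, 0, 0, 0, -0.6, 0, 0, 0, 0, -0.6]}}

```text
clock: 21.8
tool_pos: [509.0, 209.8, 199.5]
tcp_rot: [1.966, -2.427, -0.031]
wrist_force: [-22.4, 3.5, 7.9]
opening: 31.3
```

```bash
python3 chk.py; python3 -c "
from cell import job; print(job.job_done())"
```

```text
clk 21.80 grasp [505.1 210.4  52.6] ang -101.99 tilt 0.027 F [-22.4   3.5   7.9] open 31.3 q [-0.68  0.96  0.37  1.93 -0.82  0.44 -1.47]
 delta tool now [ 0.6  0.8 -0. ]
 yaw 0.28 delta after yaw [ 0.6  0.8 -0. ]
Fx_jig -22.7 Fy_jig -1.4
the job is handed in; nothing more can be done
None
```

I swung the hasp back to about 1.9 rad, then laid the pillar nearest the base in the channel with its plain end towards the ejector pin. I pushed it in small steps onto the stop block and handed in at 21.8 s, still gripping and pressing. No verdict was reported.

- **Seating:** the last crop shows no gap between the square end and the block. The push was steady at about 22 N along the channel. I estimate about 10 N of that is the pin's spring and roughly 10 N presses on the block; I did not measure that split.
- **Hold:** the pillar did not slip in the grip, with the opening at about 31.4 mm. About 8 N presses it onto the channel floor.
- **Hasp:** the final scene picture shows it still leaning back open.
- **Other things:** I saw nothing displaced in the pictures, but I did not measure their positions.
- **Disagreements:**
  - The cameras differed on the channel's sideways position by 1 to 2.5 mm. I corrected for this in two shifts using the wrist view, and the pillar went in without side force.
  - The tool ended tilted about 0.027 rad under the load. The pillar looked level in the view, but I did not measure its pitch.

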